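# Restock the chocolate case and lock it with the C-pin

## Task

Restock the chocolate case: pull its front door fully down, draw the tray right out, set every chocolate from the marble slab flat on it, right way up and not stacked, then push the tray fully home and the door fully shut. Then lock it: stand the red-handled C-pin on the clear roof and swing its curved bar round the brass post and through the brass eye on the door, until the tip is well out on the far side and the arc is centred on the post. Leave the jar, tin and cup where they stand.

Things in the scene. Friction and masses are not known exactly. Their poses are not given: they have to be found in the camera images.
- case: Fixed wooden display case, 190 deep (x) x 344 wide (y) x 110 high with a 5 mm clear roof (top at z = 110). Origin on the table under the middle of its front plane; x into the case (away from the robot), y left, z up. Side walls outside |y| = 160. For y below -20 the roof reaches the front plane; elsewhere it begins at x = 50, so that the tray's tab is open from above
- door (a joint): Drop-down front door, hinged along its lower edge (axis along the case's y). Radians: 0 upright and shut, 1.57 level and fully open towards the robot. A stiff hinge (about 0.3 N m): it stays where it is left
- hinge (a point): Middle of the door's hinge line, 40 mm above the table in the front plane of the case. Door panel 340 wide, 65 high, 12 thick; its middle plane lies 6 mm outside the hinge line
- door_bar (a point): Middle of the round steel handle bar (10 diameter, 110 long, along the case's y), on two end posts in the door's plane, 45 mm beyond the door's top edge: 110 mm from the hinge line, 150 mm above the table when shut, 60 mm left of the case's middle. At any door angle it can be pinched from above, fingers closing along the case's x; it turns in the grip
- eye (a point): Centre of the brass ring on the door's top edge, 110 mm right (-y) of the middle: 22 mm clear opening, 6 mm wire, axis along the case's y. Moves with the door. Shut, it lies 14 mm above the roof and 42 mm in front (-x) of the post. Axes as the case's when the door is shut
- post (a point): On the axis of the upright brass post (12 mm diameter, 28 mm tall) on the roof, 14 mm above the roof; 36 mm behind the case's front plane and 110 mm right (-y) of its middle. Fixed to the case
- tray (a joint): Tray on runners in the case. Metres drawn out along the case's -x: 0 fully home, 0.14 fully out. Light friction (1.5 N), it stays where left. It comes out over the lowered door
- tray_mid (a point): Middle of the tray's inner floor (axes as the case's). Aluminium tray, inside 115 (x) x 252 (y), walls rising 12 mm above its floor; floor 51 mm above the table
- tray_knob (a point): Grip point on the black upright tab of the tray's front wall: 16 wide (y), 10 thick (x), its top 17 mm above this point, its foot at the tray floor. 60 mm left of the tray's middle. To be pinched across y from above. With the tray home it is 22 mm behind the case's front plane
- pin: C-pin, 0.2 kg, standing on a round steel base (40 diameter, 9 high). Red upright square handle 16 x 16, faces along its x and y, top 64 mm above the underside. A bar of 7 mm diameter, 14 mm up, leaves the handle along +x for 20 mm, then curves left (counter-clockwise from above) on a 40 mm radius through 130 degrees. Origin: centre of the underside, z up
- pin_arc (a point): Centre of the pin's arc, (20, 40, 14) mm in the pin's frame; empty air that goes over the post. To lock: arc centre on the post, tip at first just left (+y) of the eye, then turn the pin counter-clockwise (from above) about the post until the tip is about 50 degrees past the eye; the base then stands on the roof
- pin_tip (a point): Tip of the pin's bar: (50.6, 65.7, 14) mm in the pin's frame
- slab: White marble slab, 260 (x) x 240 (y) x 8 mm, fixed on the table, on which the chocolates wait. Origin under its middle
- jar: Bystander: amber sweet jar, 76 mm diameter, 110 high, red lid. Origin under its middle
- tin: Bystander: copper-coloured tin, 70 mm diameter, 90 high. Origin under its middle
- cup: Bystander: white cup, 72 mm diameter, 75 high. Origin under its middle
- choc0: Moulded dark chocolate, rounded oblong 46 (its x) x 34 (its y) x 26 high, 35 g, flat underside; origin under its middle. May be absent (None)
- choc1: Moulded milk chocolate, rounded oblong 46 (its x) x 34 (its y) x 26 high, 35 g, flat underside; origin under its middle. May be absent (None)
- choc2: Moulded dark chocolate, rounded oblong 46 (its x) x 34 (its y) x 26 high, 35 g, flat underside; origin under its middle. May be absent (None)
- choc3: Moulded milk chocolate, rounded oblong 46 (its x) x 34 (its y) x 26 high, 35 g, flat underside; origin under its middle. May be absent (None)

How it is judged:
By the outcome, as a careful person would: the job done as asked, in the order asked, and still so for the second after the job is handed in, with the robot touching nothing.
Of choc0, choc1, choc2, choc3 only 2 to 4 are there at a start; the rules pass over those that are not, and their reading is None.
At some moment in a run one of choc0, choc1, choc2, choc3 may be knocked a few centimetres aside while the robot is not near it.
It also fails if it takes over 210 s, if anything falls off the work surface, if the arm or the gripper's body presses on something with over 40 N, if the wrist force passes 120 N, or if a joint passes its speed limit or range.

## Robot

A 6-joint arm with a two-finger parallel gripper is mounted at the origin on the work surface. World frame = base frame: x ahead of the robot, y to its left, z up, the work surface at z = 0. Lengths are in m, angles in degrees, forces in N, time in s.
With the tool pointing down it reaches from about 0.325 to 0.85 m from the base axis. Payload 15.5 kg.
Tool frame: the origin (TCP) lies at the very end of the fingers, on their centre line; the grasp point (between the pads) lies arm.grip_depth behind it (arm.grip_depth is the distance from the TCP to the grasp point, in m); z points along the fingers, y is the direction in which the jaws open and shut (so a half turn about z gives the same grasp; the last joint's range is limited). The gripper opens to 91 mm and grips with 3 to 60 N. Pads are 32 mm wide; open, the fingers measure 118 mm over their backs; the gripper's body (76 mm by 178 mm) begins 60 mm behind the grasp point.
Start: joints at [-68.726, 28.281, 77.091, -0, 74.628, -5.472], TCP at [0.281, -0.558, 0.214] pointing down, gripper open.
Joint ranges: [-166.48, 166.48], [-47.26, 123.95], [12.59, 153.08], [-70.14, 250.14], [6.76, 159.57], [-176.63, 176.63]. Speed limits (degrees/s): [108.29, 108.29, 147.25, 172.46, 172.46, 172.46].

## Interface

Orientations are given as a 3x3 rotation matrix whose columns are the frame's x, y, z axes.
In Python, from rig import arm gives the robot as it stands. Calls block until the motion is done:
- arm.move_to(position, orientation): joint-space move of the TCP to a pose.
- arm.move_l(position, orientation=None, feed=0.15): straight line of the TCP; orientation=None keeps the orientation; feed is the mean speed in m/s.
- arm.move_joints(angles): joint-space move.
- arm.grip(opening): finger opening in m; the grip force is fixed at half the most; returns when the fingers have stopped.
- arm.sleep(seconds).
- arm.solve_ik(position, orientation): joint angles nearest the present ones, or None.
- arm.snapshot(name): name is "scene" or "top" or "wrist"; returns the picture (480x640x3 uint8, red, green, blue); there is no depth.
- arm.get_calibration(name): a dict with "intrinsics" (3x3 intrinsics, pixels), "cam_to_world" (4x4, takes a point from camera to world coordinates). Camera axes: x right, y down, z forward; pixel columns grow to the right and rows downward; lengths in m; the calibration is good to about 2 mm. A picture is of the moment at which its call begins: read the wrist's pose just before it. get_calibration takes no time and is no camera call; for the wrist camera it gives the pose at the moment of the call.
A pose or a line that the arm cannot do raises arm.Unreachable and nothing moves.
- arm.sign_off(): hands the job in, once; it reports no verdict.
Readings, each from a call of its own:
- arm.current_t(): time.
- arm.current_joint_positions(): joint angles.
- arm.current_dq(): joint speeds.
- arm.current_tau(): joint torques, N m.
- arm.current_ee_pos(): TCP position.
- arm.current_tool_rot(): TCP orientation.
- arm.current_force(): force on the tool from outside, world axes, zero at the start.
- arm.current_torque(): the same for the moment, N m.
- arm.current_width(): finger opening in m.
Only numpy, scipy, OpenCV 4.12 (cv2) and the standard library are available. Lean on these libraries where they do the work, as an engineer would, in place of code of your own. Each camera call takes 0.05 s, during which the arm holds its last target. There are 200 camera calls.

## Working session

There is one attempt and no reset: what is moved stays moved. The work goes in short steps, each a Python script; the robot and the scene stay as the last script left them, time stands still between calls to the robot, and variables do not carry over. Pictures are saved under pics/ and viewed, about 12 in all and at most 16, crops included, and the job is handed in when it is done.

```bash
ls; mkdir -p pics; python3 - <<'E'
from rig import arm
import cv2,numpy as np
print(arm.grip_depth,arm.current_t(),arm.current_width())
for n in("scene","top"):
    im=arm.snapshot(n);cv2.imwrite(f"pics/{n}0.png",im[...,::-1])
    c=arm.get_calibration(n);print(n,np.round(c["intrinsics"],1).tolist(),np.round(c["cam_to_world"],3).tolist())
c=arm.get_calibration("wrist");print(np.round(c["cam_to_world"],3).tolist(),np.round(arm.current_tool_rot(),2).tolist())
E
```

```text
pics
0.0188 0.0 0.09129681545692397
scene [[564.6, 0.0, 327.5], [0.0, 564.6, 241.1], [0.0, 0.0, 1.0]] [[-0.321, 0.59, -0.741, 1.377], [0.947, 0.186, -0.262, 0.294], [-0.016, -0.786, -0.618, 0.858], [0.0, 0.0, 0.0, 1.0]]
top [[462.9, 0.0, 317.7], [0.0, 462.9, 242.7], [0.0, 0.0, 1.0]] [[-0.009, -0.994, 0.112, 0.363], [-1.0, 0.007, -0.022, -0.029], [0.021, -0.112, -0.993, 1.104], [0.0, 0.0, 0.0, 1.0]]
[[0.45, -0.862, -0.232, 0.347], [-0.893, -0.435, -0.116, -0.526], [-0.0, 0.26, -0.966, 0.384], [0.0, 0.0, 0.0, 1.0]] [[0.89, 0.45, -0.0], [0.45, -0.89, 0.0], [0.0, -0.0, -1.0]]
```

View pics/top0.png

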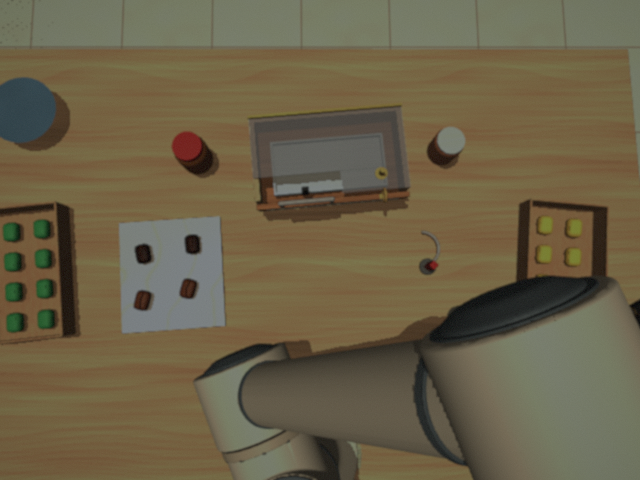

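View pics/scene0.png

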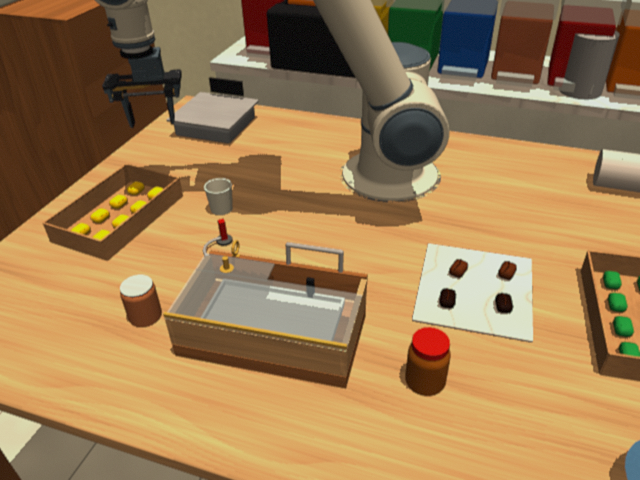

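Top view: the case has its front towards the robot. Four chocolates lie on the slab at about (143,253), (192,243), (143,300) and (188,288), and the pin's handle is at (431,267). I'll take an enlarged crop next.

```bash
cat > h.py <<'E'
from rig import arm
import cv2,numpy as np
def unproj(px,z,K,T):
    d=T[:3,:3]@np.linalg.solve(K,[px[0],px[1],1.]);o=T[:3,3];return o+d*(z-o[2])/d[2]
def proj(P,K,T):
    p=K@(T[:3,:3].T@(np.asarray(P)-T[:3,3]));return p[:2]/p[2]
def cal(n):
    c=arm.get_calibration(n);return np.array(c["intrinsics"]),np.array(c["cam_to_world"])
def save(n,f,box=None,s=1):
    c=cal(n);im=arm.snapshot(n)[...,::-1]
    np.savez("pics/"+f+".npz",K=c[0],T=c[1])
    cv2.imwrite("pics/"+f+"_raw.png",im)
    if box: im=im[box[1]:box[3],box[0]:box[2]]
    im=cv2.resize(im,None,fx=s,fy=s,interpolation=cv2.INTER_CUBIC);cv2.imwrite("pics/"+f+".png",np.clip(im*1.4,0,255).astype(np.uint8));return c
def R(yaw):  # tool down, tool y (jaw axis) at yaw deg from world +y ... x axis at yaw from world x
    a=np.radians(yaw);c,s=np.cos(a),np.sin(a);return np.array([[c,s,0],[s,-c,0],[0,0,-1.]])
E
python3 - <<'E'
from h import *
im=cv2.imread("pics/top0.png")[90:340,110:450]
cv2.imwrite("pics/top0c.png",np.clip(cv2.resize(im,None,fx=2.35,fy=2.35,interpolation=cv2.INTER_CUBIC)*1.5,0,255).astype(np.uint8))
E
```

```text
(no output)
```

View pics/top0c.png

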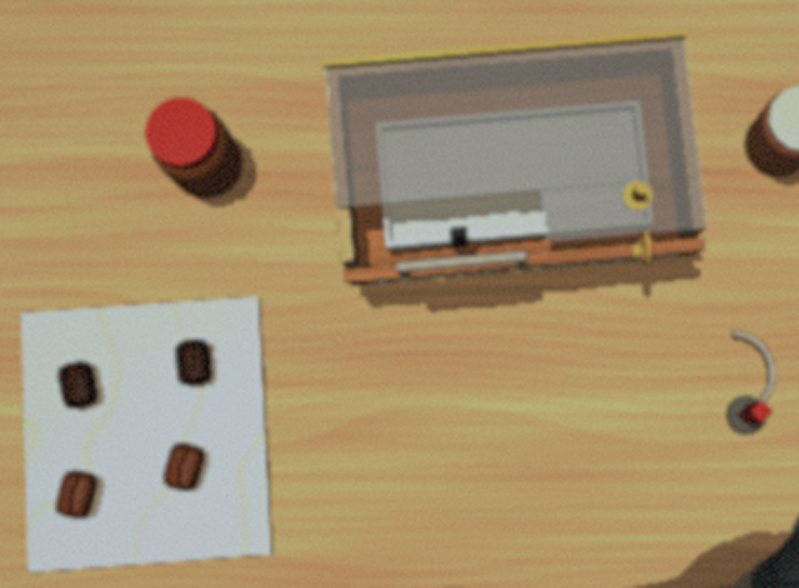

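Crop: the post top is at (637,194), the eye at (645,246), the bar from (398,266) to (525,256) and the knob at (459,236). The chocolates are at (78,384), (194,362), (185,466) and (77,494), and the pin base is at (745,415). Next I'll fit the case pose.

```bash
python3 - <<'E'
from h import *
from scipy.optimize import least_squares
K,T=cal("top")
f=lambda u,v:np.array([u,v])/2.35+[110,90]
pts=[((330,66),(.190,.172,.110)),((684,40),(.190,-.172,.110)),((637,194),(.036,-.110,.138)),((645,246),(-.006,-.110,.124)),((398,266),(-.006,.115,.150)),((525,256),(-.006,.005,.150))]
def W(p,q):
    c,s=np.cos(p[2]),np.sin(p[2]);return np.array([p[0]+c*q[0]-s*q[1],p[1]+s*q[0]+c*q[1],q[2]])
r=least_squares(lambda p:np.concatenate([proj(W(p,q),K,T)-f(*u) for u,q in pts]),[.5,0,0])
print(r.x,np.degrees(r.x[2]),np.round(r.fun,1))
for n,u,z in[("jar",(180,130),.11),("c0",(78,384),.03),("c1",(194,362),.03),("c2",(185,466),.03),("c3",(77,494),.03),("base",(745,415),.005),("handle",(762,410),.064),("tip",(737,334),.014),("cupL",(459,236),.085)]:
    print(n,np.round(unproj(f(*u),z,K,T),3))
E
```

```text
[ 0.57349244 -0.08586467  0.08109348] 4.646314177723289 [-2.3  2.2  0.5  1.1  2.4  1.5 -0.  -0.1  0.5 -2.2 -1.2 -2.4]
jar [0.692 0.236 0.11 ]
c0 [0.461 0.351 0.03 ]
c1 [0.482 0.238 0.03 ]
c2 [0.38  0.245 0.03 ]
c3 [0.354 0.349 0.03 ]
base [ 0.427 -0.314  0.005]
handle [ 0.428 -0.315  0.064]
tip [ 0.509 -0.306  0.014]
cupL [ 0.595 -0.025  0.085]
```

```bash
python3 - <<'E'
from h import *
arm.move_to([0.54,-0.10,0.36],R(4.6))
K,T=save("wrist","w1",s=1.25)
print(np.round(K,1).tolist(),np.round(T,3).tolist(),arm.current_t(),np.round(arm.current_joint_positions()))
np.savez("w1.npz",K=K,T=T)
E
```

```text
[[394.6, 0.0, 318.0], [0.0, 394.6, 239.0], [0.0, 0.0, 1.0]] [[0.079, -0.963, -0.259, 0.613], [-0.997, -0.077, -0.021, -0.096], [0.001, 0.26, -0.966, 0.531], [0.0, 0.0, 0.0, 1.0]] 2.1167 [-17.  16.  74.  -0.  90.  69.]
```

View pics/w1.png

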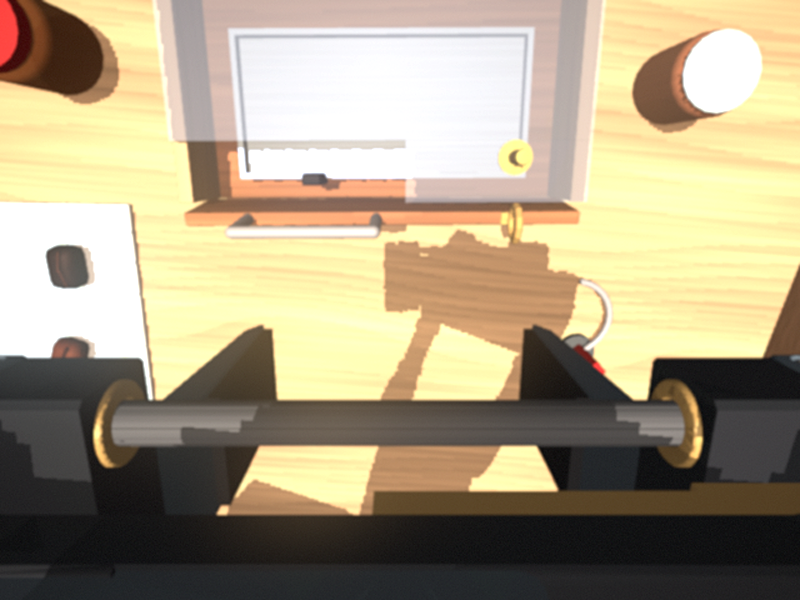

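Wrist view: the bar runs from (228,232) to (380,232), the post top is at (520,157), the eye is at (515,222), the roof's front right corner is at (588,203) and the knob is at (314,178). I'll refit with these.

```bash
cat > fit.py <<'E'
from h import *
from scipy.optimize import least_squares
d=np.load("w1.npz");K,T=d["K"],d["T"]
K2,T2=cal("top")
f=lambda u,v:np.array([u,v])/1.25
g=lambda u,v:np.array([u,v])/2.35+[110,90]
pts=[((228,232),(-.006,.115,.150)),((380,232),(-.006,.005,.150)),((520,157),(.036,-.110,.138)),((515,222),(-.006,-.110,.124)),((588,203),(0,-.172,.110)),((187,218),(-.012,.170,.105)),((578,218),(-.012,-.170,.105))]
def W(p,q):
    c,s=np.cos(p[2]),np.sin(p[2]);return np.array([p[0]+c*q[0]-s*q[1],p[1]+s*q[0]+c*q[1],q[2]])
r=least_squares(lambda p:np.concatenate([proj(W(p,q),K,T)-f(*u) for u,q in pts]),[.5,0,0],loss='soft_l1')
if __name__=="__main__":
  print(r.x,np.degrees(r.x[2]),np.round(r.fun,1))
  p=r.x
  print("top pred resid post",proj(W(p,(.036,-.11,.138)),K2,T2)-g(637,194),"bar",proj(W(p,(-.006,.06,.15)),K2,T2)-g(461,261))
  print("knob top z? for z",[ (z,np.round(unproj(f(314,178),z,K,T),3)) for z in(.07,.08,.09)],np.round(W(p,(.022,.06,0)),3))
  print("bar",W(p,(-.006,.06,.15)),"tip",unproj(f(582,281),.014,K,T),"handle?",unproj(f(588,358),.064,K,T))
E
python3 fit.py
```

```text
[ 0.57424921 -0.08519618  0.12131924] 6.95108055761843 [ 2.2 -0.4 -5.3 -5.2  0.6  4.4  0.3 -4.9 -1.9  0.8 -1.4 13.2  1.9 -0.1]
top pred resid post [ 1.14246808 -0.8047897 ] bar [-0.15858236 -1.5132727 ]
knob top z? for z [(0.07, array([ 0.597, -0.021,  0.07 ])), (0.08, array([ 0.597, -0.023,  0.08 ])), (0.09, array([ 0.597, -0.025,  0.09 ]))] [ 0.589 -0.023  0.   ]
bar [ 0.561032   -0.02636332  0.15      ] tip [ 0.50999766 -0.30312511  0.014     ] handle? [ 0.44137403 -0.30321547  0.064     ]
```

```bash
cat > fit2.py <<'E'
from fit import *
def D(a,q): # door point: shut coords -> rotated about hinge by a toward -x
    x,z=q[0],q[2]-.04;return (x*np.cos(a)-z*np.sin(a),q[1],.04+z*np.cos(a)+x*np.sin(a))
dp=[((228,232),(-.006,.115,.150)),((380,232),(-.006,.005,.150)),((515,222),(-.006,-.110,.124)),((187,223),(-.012,.170,.105)),((578,223),(-.012,-.170,.105)),]
rp=[((520,157),(.036,-.110,.138)),((588,203),(0,-.172,.110)),((170,140),(.05,.172,.110))]
def res(p):
    return np.concatenate([proj(W(p,q),K,T)-f(*u) for u,q in rp]+[proj(W(p,D(p[3],q)),K,T)-f(*u) for u,q in dp])
r=least_squares(res,[.57,-.085,.08,0],loss='soft_l1')
if __name__=="__main__":
  p=r.x;print(p,np.degrees(p[2:]),np.round(r.fun,1).reshape(-1,2).tolist());print(np.round(res(p).reshape(-1,2),1).tolist())
  print("post",W(p,(.036,-.11,.138)),"bar",W(p,D(p[3],(-.006,.06,.15))),"knob",W(p,(.022,.06,.08)))
E
python3 fit2.py
```

```text
[ 0.58283911 -0.0851731   0.08119024  0.11981359] [4.65185814 6.86481308] [[3.2, -0.2], [-0.9, -0.9], [-0.5, 0.1], [3.1, -0.7], [-4.8, -0.9], [0.2, 0.7], [-1.5, 1.8], [1.0, 1.3]]
[[3.2, -0.2], [-0.9, -0.9], [-0.5, 0.1], [3.1, -0.7], [-4.8, -0.9], [0.2, 0.7], [-1.5, 1.8], [1.0, 1.3]]
post [ 0.62764164 -0.19189111  0.138     ] bar [ 0.558931   -0.02692019  0.14849424] knob [ 0.59990057 -0.02358653  0.08      ]
```

The door stands about 7° ajar. I'll grip the bar and swing the door down.

```bash
cat >> h.py <<'E'
GD=arm.grip_depth
CASE=[.58283911,-.0851731,.08119024]
def W(q,p=None):
    p=CASE if p is None else p
    c,s=np.cos(p[2]),np.sin(p[2]);return np.array([p[0]+c*q[0]-s*q[1],p[1]+s*q[0]+c*q[1],q[2]])
CY=np.degrees(CASE[2])
def D(a,q):
    x,z=q[0],q[2]-.04;return (x*np.cos(a)-z*np.sin(a),q[1],.04+z*np.cos(a)+x*np.sin(a))
BAR=(-.006,.06,.15)
def at(P,dz=0): return np.asarray(P)-[0,0,GD-dz]   # TCP so that grasp point is at P
def st(m=""): print(m,"t%.1f"%arm.current_t(),"w%.1f"%(1e3*arm.current_width()),np.round(arm.current_ee_pos(),3),"F",np.round(arm.current_force(),1))
E
python3 - <<'E'
from h import *
a0=.12
b=W(D(a0,BAR))
arm.grip(.06)
arm.move_to(at(b,.06),R(CY+90)); arm.move_l(at(b)); st("over")
arm.grip(0); st("grip")
w=arm.current_width()
if .006<w<.014:
    for a in np.linspace(a0,1.57,14)[1:]:
        arm.move_l(at(W(D(a,BAR))),feed=.12)
        F=arm.current_force()
        if np.linalg.norm(F)>60: st("F%.2f"%a);break
    st("end")
E
```

```text
over t4.7 w60.1 [ 0.559 -0.027  0.13 ] F [0.3 0.6 0.5]
grip t5.5 w9.2 [ 0.559 -0.027  0.13 ] F [-1.4  0.7  3. ]
end t8.7 w9.2 [ 0.468 -0.034  0.016] F [-4.5  1.7 -3.4]
```

```bash
python3 - <<'E'
from h import *
p=arm.current_ee_pos()
for k in(1,2,3):
    arm.move_l(p-[0,0,.001*k],feed=.05); st()
    if abs(arm.current_force()[2])>15: break
arm.move_l(p-[0,0,.001*(k-1)]);arm.grip(.03); arm.move_l(p+[0,0,.06],feed=.3); arm.grip(.05)
# look at the knob: stand off so camera sees it
arm.move_to(W((-.06,.06,.25)),R(CY))
save("wrist","w2",(100,0,640,400),1.48); st()
E
```

```text
t9.0 w9.4 [ 0.468 -0.034  0.015] F [-5.3  2.   2.9]
 t9.2 w9.0 [ 0.468 -0.034  0.014] F [-4.6  0.5  3.1]
 t9.5 w9.8 [ 0.468 -0.034  0.013] F [-5.7  1.3  7.7]
 t12.6 w50.0 [ 0.518 -0.03   0.249] F [-0.4 -0.3  0.1]
```

View pics/w2.png

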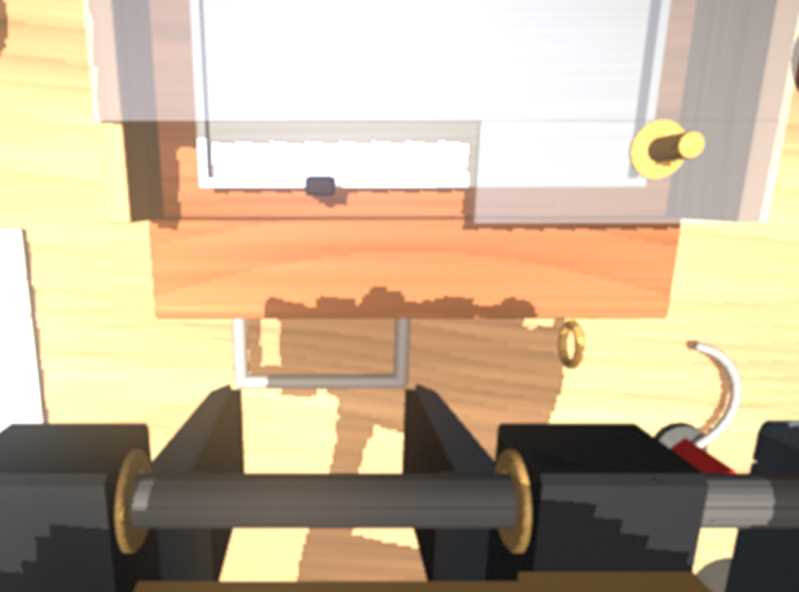

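The door lies level with its bar at z≈0.03. The tab is at crop (320,185) and the post top at (690,145). Now I'll check the numbers and draw the tray.

```bash
python3 - <<'E'
from h import *
d=np.load("pics/w2.npz");K,T=d["K"],d["T"];f=lambda u,v:np.array([u,v])/1.48+[100,0]
def loc(P):
    v=P-[CASE[0],CASE[1],0];c,s=np.cos(CASE[2]),np.sin(CASE[2]);return np.round([c*v[0]+s*v[1],-s*v[0]+c*v[1],P[2]],4)
for n,u,z in[("knob",(320,180),.085),("knob",(320,180),.095),("post",(690,145),.138),("flange",(658,150),.111),("roofcorner",(768,221),.11),("roofstepL",(97,122),.11),("barmid",(322,382),.034),("eye",(570,344),.034),("doorL",(153,318),.04),("doorR",(668,318),.04),("trayL",(205,187),.063),("trayR",(640,185),.063)]: print(n,loc(unproj(f(*u),z,K,T)))
E
```

```text
knob [0.0219 0.0605 0.085 ]
knob [0.0216 0.0605 0.095 ]
post [ 0.036  -0.1087  0.138 ]
flange [ 0.0358 -0.1091  0.111 ]
roofcorner [ 0.0011 -0.172   0.11  ]
roofstepL [0.0488 0.1713 0.11  ]
barmid [-0.1113  0.0593  0.034 ]
eye [-0.0839 -0.1098  0.034 ]
doorL [-0.0649  0.1715  0.04  ]
doorR [-0.0646 -0.1703  0.04  ]
trayL [0.0184 0.1283 0.063 ]
trayR [ 0.0198 -0.1276  0.063 ]
```

```bash
python3 - <<'E'
from h import *
k=W((.022,.06,.067))
arm.move_to(k+[0,0,.09],R(CY)); arm.move_l(k,feed=.12); st("dn")
arm.grip(0); st("grip")
if .012<arm.current_width()<.02:
    for d in(.07,.135,.14,.142):
        arm.move_l(W((.022-d,.06,.067)),feed=.12); st(str(d))
E
```

```text
dn t14.1 w49.9 [ 0.6   -0.024  0.068] F [-0.4 -0.8 -0.2]
grip t14.7 w15.5 [ 0.6   -0.022  0.067] F [-0.4 15.4  4. ]
0.07 t15.5 w15.9 [ 0.529 -0.028  0.067] F [-3.4 15.7  5.4]
0.135 t16.1 w15.9 [ 0.464 -0.033  0.067] F [-2.9 16.1  7.8]
0.14 t16.4 w15.7 [ 0.463 -0.033  0.067] F [15.3 27.1 -6.2]
0.142 t16.6 w15.8 [ 0.463 -0.034  0.068] F [ 23.8  32.1 -13.6]
```

The tray is out against its stop. Now I'll look at the slab.

```bash
cat >> h.py <<'E'
VIEW=np.array([.34,.30,.33])
def detect(f):
    K,T=save("wrist",f,s=1.25)
    im=cv2.imread("pics/"+f+"_raw.png");g=im.max(2)
    out=[]
    m=cv2.morphologyEx((g<np.uint8(110)).astype(np.uint8),cv2.MORPH_CLOSE,np.ones((5,5)))
    cs,_=cv2.findContours(m,cv2.RETR_EXTERNAL,cv2.CHAIN_APPROX_NONE)
    for c in cs:
        P=np.array([unproj(q[0],.024,K,T)[:2] for q in c])
        (cx,cy),(w,h),a=cv2.minAreaRect((P*1000).astype(np.float32))
        if w<h: w,h,a=h,w,a+90
        if 35<w<75 and 22<h<60: out.append([cx/1000,cy/1000,(a+90)%180-90,w,h])
    return out
E
python3 - <<'E'
from h import *
p=arm.current_ee_pos();arm.grip(.05);arm.move_l(p+[0,0,.08],feed=.25);arm.grip(.091)
arm.move_to(VIEW,R(0))
for o in detect("s1"): print(np.round(o,3))
st()
E
```

```text
[ 0.313  0.628 24.    45.83  29.673]
[ 0.32   0.56  23.484 45.11  25.64 ]
[ 0.355  0.352 -7.185 43.662 31.449]
[ 0.378  0.638  2.265 43.4   36.282]
[  0.381   0.25  -14.317  43.157  31.969]
[ 0.385  0.57   2.472 43.305 30.133]
[  0.442   0.641 -19.153  46.967  37.187]
[  0.45    0.574 -19.975  46.14   29.638]
[ 0.462  0.355 11.985 44.882 32.748]
[ 0.484  0.242  6.023 45.162 32.278]
[  0.517   0.579 -24.876  46.82   37.216]
 t20.1 w91.3 [0.34  0.299 0.329] F [-0.3 -0.4 -0.3]
```

View pics/s1.png

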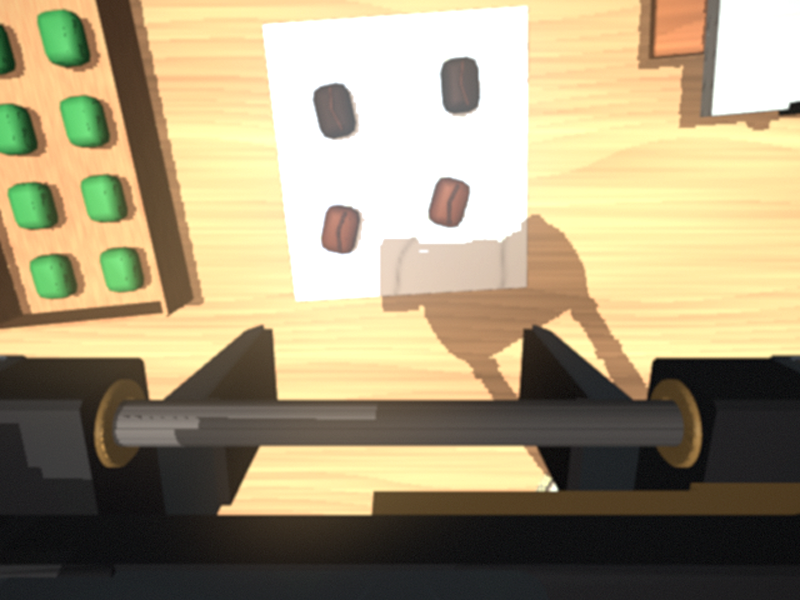

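All four chocolates stand right way up, and the detections on the slab match (the green ones are outside the filter). Starting to pick.

```bash
cat >> h.py <<'E'
SLOTS=[-.088,-.030,.028,.086]
def slab(f): return [o for o in detect(f) if .27<o[0]<.6 and .15<o[1]<.46]
def pick(o):
    x,y,a=o[:3]; P=np.array([x,y,.0125]); Ro=R(a+180)
    arm.grip(.06); arm.move_to(P+[0,0,.07],Ro); arm.move_l(P,feed=.15); arm.grip(0); 
    w=arm.current_width(); arm.move_l(P+[0,0,.15],feed=.3); return w,arm.current_width()
def place(i):
    P=W((-.068,SLOTS[i],.0565)); arm.move_to(P+[0,0,.10],R(CY+90)); arm.move_l(P+[0,0,.015],feed=.2); arm.move_l(P,feed=.05)
    st("placed %d"%i); arm.grip(.046); arm.move_l(P+[0,0,.10],feed=.3)
E
python3 - <<'E'
from h import *
L=slab("s2"); print(np.round(L,3).tolist())
L.sort(key=lambda o:o[1])
print(pick(L[0])); place(0)
arm.move_to(VIEW,R(0)); L=slab("s3"); print(np.round(L,3).tolist()); st()
E
```

```text
[[0.355, 0.351, -0.077, 43.233, 31.153], [0.38, 0.25, -14.893, 43.08, 32.148], [0.462, 0.355, 11.958, 44.874, 32.747], [0.483, 0.242, 5.996, 45.116, 32.379]]
(0.03408466953964796, 0.03406891142054018)
placed 0 t28.2 w33.5 [ 0.522 -0.178  0.056] F [-0.   0.2 -1.4]
[[0.462, 0.355, 12.023, 44.299, 32.0]]
 t31.5 w45.8 [0.34 0.3  0.33] F [ 0.5  0.3 -0.5]
```

View pics/s3.png

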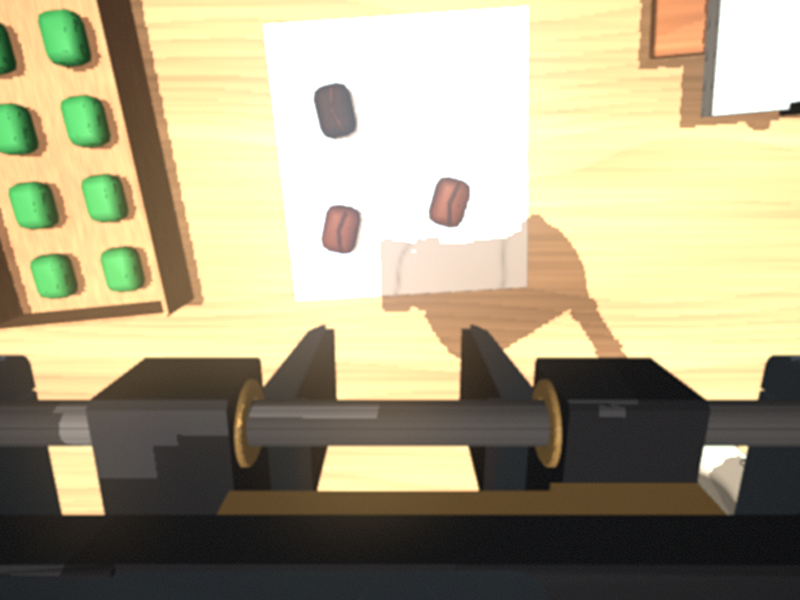

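Three are left: dark at (335,110), milk at (341,229) and milk at (449,202). The threshold was too low for the milk chocolates, so I'm raising it and going on.

```bash
python3 - <<'E'
import cv2
g=cv2.imread("pics/s3_raw.png").max(2);print(g[155:190,270][::6],g[165:200,340],g[170:200,300][::8])
E
sed -i 's/np.uint8(110)/np.uint8(135)/' h.py
python3 - <<'E'
from h import *
for i in(1,2):
    L=slab("p%d"%i); print(np.round(L,3).tolist())
    if len(L)!=4-i: print("count!");break
    L.sort(key=lambda o:o[1])
    w=pick(L[0]); print(w)
    if w[1]<.028: break
    place(i); arm.move_to(VIEW,R(0))
L=slab("p3"); print(np.round(L,3).tolist()); st()
E
```

```text
[242 244 120 157 138 110] [239 238 239 238 238 237 236 236 236 236 235 235 235 234 233 234 235 235
 235 235 235 236 237 236 229 213 197 187 182 183 182 183 183 182 183] [241 242 242 242]
[[0.355, 0.353, -12.492, 44.597, 32.438], [0.381, 0.25, -14.275, 43.994, 32.647], [0.462, 0.355, 11.717, 45.34, 33.376]]
(0.0337354017979315, 0.033759982140680975)
placed 1 t39.0 w34.0 [ 0.517 -0.121  0.056] F [ 0.6 -0.4 -0.7]
[[0.355, 0.353, -12.483, 44.484, 32.538], [0.462, 0.355, 12.05, 45.554, 33.438]]
(0.03389604776989767, 0.03378459067735258)
placed 2 t49.6 w33.8 [ 0.513 -0.063  0.056] F [-0.2 -0.  -0.6]
[[0.412, 0.368, 11.827, 44.614, 33.53]]
 t52.8 w46.1 [0.34 0.3  0.33] F [ 0.7 -0.4 -0.6]
```

The last chocolate was knocked to (0.412,0.368), and the new look caught it. Placing it, then checking the tray.

```bash
python3 - <<'E'
from h import *
L=slab("p4"); print(np.round(L,3).tolist())
w=pick(L[0]); print(w)
if w[1]>.028:
    place(3); arm.move_to(W((-.13,.0,.26)),R(CY)); save("wrist","w3",s=1.25); st()
E
```

```text
[[0.412, 0.368, 11.817, 44.621, 33.535]]
(0.03391877421472615, 0.033431289166682955)
placed 3 t60.4 w33.9 [ 0.508 -0.005  0.056] F [ 1.   0.  -0.8]
 t62.6 w46.0 [ 0.453 -0.095  0.259] F [-0.5  0.9 -0.1]
```

View pics/w3.png

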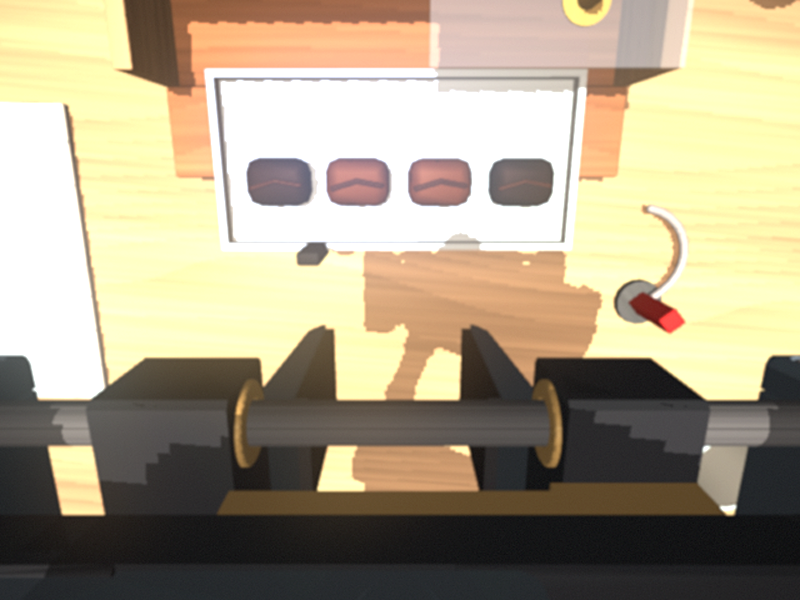

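All four lie flat in the tray. Now I'll close the tray and the door.

```bash
python3 - <<'E'
from h import *
z=.067
P=W((-.1165,.061,z)); arm.grip(.05)
arm.move_to(P+[0,0,.08],R(CY)); arm.move_l(P,feed=.15); arm.grip(0); st("tab")
if .012<arm.current_width()<.02:
    for x in(-.05,.015,.020,.022,.024,.026):
        arm.move_l(W((x,.061,z)),feed=.12 if x<.016 else .04); F=arm.current_force(); st(str(x))
        if abs(F[0])>12 and x>.016: break
    p=arm.current_ee_pos();arm.grip(.04); arm.move_l(p+[0,0,.1],feed=.25)
    a0=1.58; b=W(D(a0,BAR)); arm.move_to(at(b,.08),R(CY+90)); arm.move_l(at(b),feed=.15); arm.grip(0); st("bar")
    if .006<arm.current_width()<.014:
        for a in np.linspace(a0,.03,14)[1:]: arm.move_l(at(W(D(a,BAR))),feed=.12)
        st("nearly")
        for a in(.015,0,-.015,-.03):
            arm.move_l(at(W(D(a,BAR))),feed=.03); st("a%.3f"%a)
            if np.hypot(*arm.current_force()[:2])>15: break
E
```

```text
tab t64.8 w15.4 [ 0.462 -0.033  0.067] F [0.5 6.1 5.4]
-0.05 t65.5 w15.7 [ 0.529 -0.028  0.067] F [1.6 6.2 4.6]
0.015 t66.2 w15.9 [ 0.593 -0.022  0.067] F [1.1 7.1 3.9]
0.02 t66.5 w15.9 [ 0.598 -0.022  0.067] F [1.3 6.3 4.1]
0.022 t66.7 w15.7 [ 0.6   -0.022  0.067] F [0.2 6.6 4.5]
0.024 t67.0 w15.6 [ 0.601 -0.022  0.067] F [-3.4  5.   7.6]
0.026 t67.2 w15.7 [ 0.601 -0.022  0.067] F [-14.2   3.7  17. ]
bar t71.1 w8.9 [ 0.468 -0.034  0.014] F [-3.3 -2.1  7.1]
nearly t74.4 w9.5 [ 0.57  -0.026  0.131] F [ 0.3  3.4 11.3]
a0.015 t74.7 w9.0 [ 0.571 -0.026  0.132] F [-1.6  1.7 12. ]
a0.000 t74.9 w9.2 [ 0.572 -0.026  0.132] F [-7.   0.8 15.2]
a-0.015 t75.2 w9.2 [ 0.572 -0.026  0.132] F [-15.7  -1.2  22.7]
```

The door and tray are both hard against their stops. Releasing, then a close look at the pin.

```bash
python3 - <<'E'
from h import *
p=arm.current_ee_pos();arm.grip(.03);arm.move_l(p+[0,0,.08],feed=.3);arm.grip(.046)
arm.move_to([.345,-.255,.22],R(-36))
save("wrist","w4",(140,0,500,260),2.2); st()
E
```

```text
t78.2 w46.0 [ 0.345 -0.255  0.22 ] F [ 0.4 -0.4  0.2]
```

View pics/w4.png

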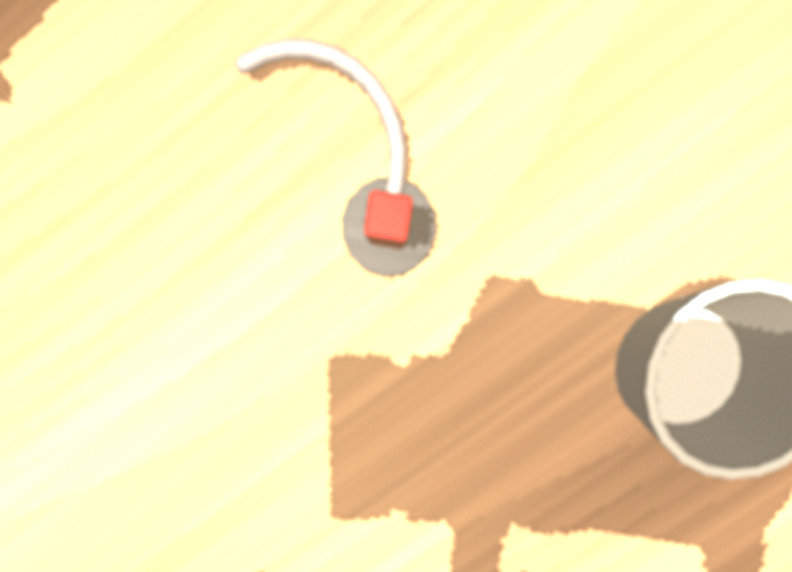

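Crop: the handle top is at (389,214), the base at (390,227) and the bar tip at (243,64). The cup rim is at (735,378), close by.

```bash
python3 - <<'E'
from h import *
d=np.load("pics/w4.npz");K,T=d["K"],d["T"];f=lambda u,v:np.array([u,v])/2.2+[140,0]
from scipy.optimize import least_squares
obs=[((389,213),(0,0,.064)),((390,227),(0,0,.009)),((244,64),(.0506,.0657,.014)),((395,188),(.020,0,.014)),((403,150),(.020+.04*np.sin(np.radians(25)),.04-.04*np.cos(np.radians(25)),.014))][:3]
r=least_squares(lambda p:np.concatenate([proj(W(q,p),K,T)-f(*u) for u,q in obs]),[.43,-.31,-.8])
print(r.x,np.degrees(r.x[2]),np.round(r.fun,1))
np.save("pin.npy",r.x)
for n,u,z in[("handle",(389,213),.064),("base",(390,227),.009),("tip",(244,64),.014),("cup",(735,378),.075)]:print(n,unproj(f(*u),z,K,T))
p=r.x
for k in(0,):
    q=arm.solve_ik([p[0],p[1],.033],R(np.degrees(p[2])));print(np.round(q))
arc=np.array([.02,.04])
for y in(118,190):
    w=np.radians(y)+CASE[2];c,s=np.cos(w),np.sin(w);post=W((.036,-.110,0))[:2]
    o=post-np.array([c*.02-s*.04,s*.02+c*.04]);q=arm.solve_ik([o[0],o[1],.145],R(np.degrees(w)));print(o,np.degrees(w),None if q is None else np.round(q))
E
```

```text
[ 0.42727809 -0.31400348 -0.77854367] -44.60726665652104 [ 0.2  0.5 -0.2 -0.6 -0.  -0. ]
handle [ 0.4276682  -0.31412331  0.064     ]
base [ 0.42678765 -0.31382738  0.009     ]
tip [ 0.50939986 -0.30277231  0.014     ]
cup [ 0.30833352 -0.38164508  0.075     ]
[-43.  35. 101.  -0.  44.  92.]
[ 0.67211088 -0.18714907] 122.65185808965425 [-20.  38.  70.  -0.  72. -53.]
[ 0.63687345 -0.14813298] 194.65185808965427 [ -18.   34.   77.   -0.   68. -123.]
```

```bash
cat >> h.py <<'E'
H=.033
def pinpose(yaw,gap,post=(.036,-.110)):
    w=np.radians(yaw)+CASE[2];c,s=np.cos(w),np.sin(w);P=W((*post,0))[:2]
    o=P-np.array([c*.02-s*.04,s*.02+c*.04]);return np.array([o[0],o[1],.110+H+gap]),R(np.degrees(w))
E
python3 - <<'E'
from h import *
p=np.load("pin.npy");P=np.array([p[0],p[1],H]);Ro=R(np.degrees(p[2]))
arm.grip(.046); arm.move_to(P+[0,0,.08],Ro); arm.move_l(P,feed=.12); arm.grip(0); st("grip")
if .012<arm.current_width()<.02:
    arm.move_l(P+[0,0,.24],feed=.3)
    q,Rs=pinpose(118,.08); print(arm.solve_ik(q,Rs)); arm.move_to(q,Rs); arm.move_l(pinpose(118,.035)[0],feed=.1); st("above")
    save("wrist","w5",s=1.25); save("scene","sc5",(150,190,350,340),4)
E
```

```text
grip t80.4 w15.6 [ 0.427 -0.314  0.033] F [0.4 1.  4.4]
[-2.04603644e+01  3.39785287e+01  6.49026944e+01 -2.54444375e-14
  8.11187769e+01 -5.31122225e+01]
above t84.2 w15.7 [ 0.672 -0.187  0.178] F [ 0.1  0.2 -2.4]
```

View pics/w5.png

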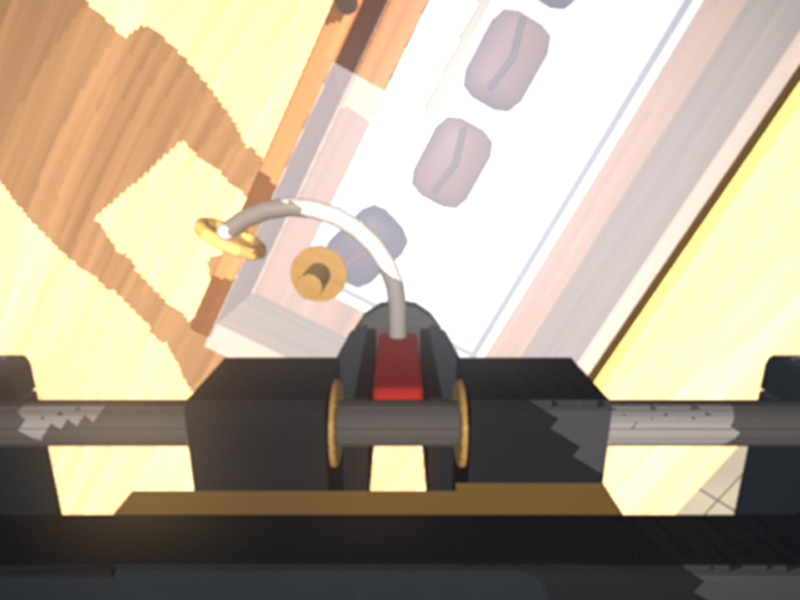

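View pics/sc5.png

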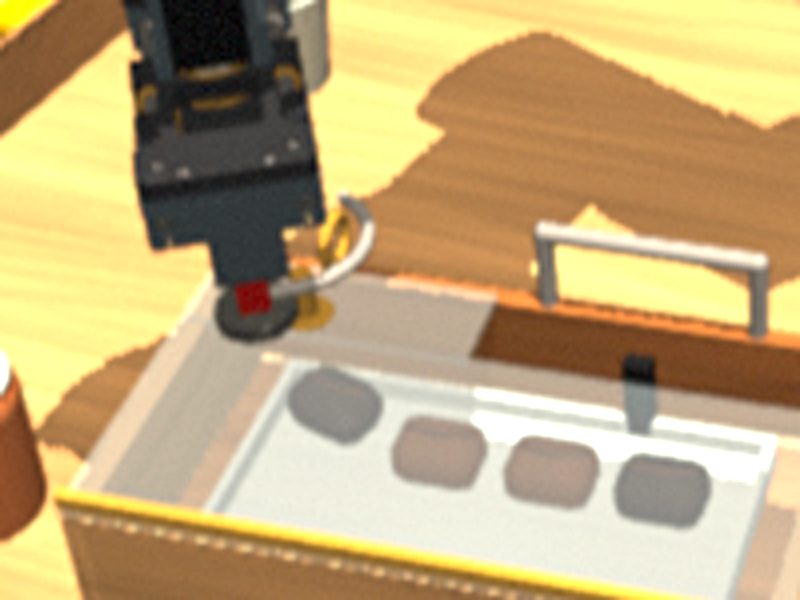

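```bash
python3 - <<'E'
from h import *
d=np.load("pics/w5.npz");K,T=d["K"],d["T"];f=lambda u,v:np.array([u,v])/1.25
def loc(P):
    v=P-[CASE[0],CASE[1],0];c,s=np.cos(CASE[2]),np.sin(CASE[2]);return np.round([c*v[0]+s*v[1],-s*v[0]+c*v[1],P[2]],4)
for n,u,z in[("tip",(223,235),.159),("eye",(229,238),.124),("posttop",(314,283),.138),("flange",(319,274),.111)]:print(n,loc(unproj(f(*u),z,K,T)))
a=np.radians(158);print("exp tip",.036+.04*np.cos(a),-.11+.04*np.sin(a))
E
```

```text
tip [-0.0006 -0.0997  0.159 ]
eye [-0.0063 -0.1097  0.124 ]
posttop [ 0.0377 -0.1065  0.138 ]
flange [ 0.0368 -0.1091  0.111 ]
exp tip -0.0010873541826714947 -0.09501573626336351
```

The eye and post sit where expected, but the tip reads about 5 mm nearer the eye. I'll lower it with 8° more margin and look again.

```bash
python3 - <<'E'
from h import *
q,Ro=pinpose(110,.035);arm.move_l(q,Ro,feed=.06); arm.move_l(pinpose(110,.002)[0],feed=.05); st("low")
save("wrist","w6",(100,120,400,300),2.6)
E
```

```text
low t85.4 w15.7 [ 0.673 -0.193  0.145] F [ 0.1 -0.2 -1.6]
```

View pics/w6.png

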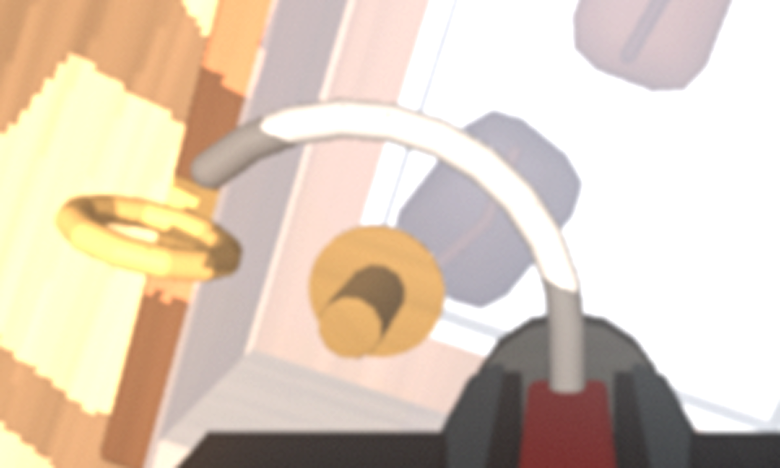

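```bash
cat > arcfit.py <<'E'
from h import *
from scipy.optimize import least_squares
def loc(P):
    v=P-[CASE[0],CASE[1],0];c,s=np.cos(CASE[2]),np.sin(CASE[2]);return np.round([c*v[0]+s*v[1],-s*v[0]+c*v[1],P[2]],4)
def run(name,f,arc,tip,others,z):
    d=np.load(f"pics/{name}.npz");K,T=d["K"],d["T"]
    A=np.array([loc(unproj(f(*u),z,K,T))[:2] for u in arc+[tip]])
    r=least_squares(lambda c:np.hypot(*(A-c[:2]).T)-c[2],[.036,-.11,.04]).x
    r4=least_squares(lambda c:np.hypot(*(A-c[:2]).T)-.04,[.036,-.11]).x
    v=A[-1]-r4;print("arc centre",np.round(r,4),"R=40:",np.round(r4,4),"tip",A[-1],"ang",np.degrees(np.arctan2(v[1],v[0]))%360)
    for n,u,zz in others: print(n,loc(unproj(f(*u),zz,K,T)))
E
python3 - <<'E'
from arcfit import *
run("w6",lambda u,v:np.array([u,v])/2.6+[100,120],[(265,129),(345,118),(440,138),(518,205),(562,275)],(205,170),[("eye",(150,237),.124),("flange",(377,290),.111),("posttop",(351,328),.138)],.126)
E
```

```text
arc centre [ 0.0366 -0.1143  0.0413] R=40: [ 0.0365 -0.1126] tip [ 0.0013 -0.0933] ang 151.24136906362506
eye [-0.0059 -0.1097  0.124 ]
flange [ 0.0366 -0.1088  0.111 ]
posttop [ 0.0368 -0.1091  0.138 ]
```

The arc centre sits about 3 mm off along the pin's x, so I'll correct for that and swing with a force check.

```bash
cat >> h.py <<'E'
def pinpose2(yaw,gap,post=(.0363,-.1095),a=(.0173,.041)):
    w=np.radians(yaw)+CASE[2];c,s=np.cos(w),np.sin(w);P=W((*post,0))[:2]
    o=P-np.array([c*a[0]-s*a[1],s*a[0]+c*a[1]]);return np.array([o[0],o[1],.110+H+gap]),R(np.degrees(w))
E
python3 - <<'E'
from h import *
F0=arm.current_force()
for y in range(110,191,5):
    q,Ro=pinpose2(y,.002);arm.move_l(q,Ro,feed=.03)
    F=arm.current_force()-F0
    if np.linalg.norm(F)>6: st("contact %d"%y);break
st("end %d"%y)
save("wrist","w7",s=1.25)
save("scene","sc7",(150,190,350,340),4)
E
```

```text
end 190 t90.2 w15.8 [ 0.634 -0.147  0.145] F [-0.1  0.8 -2.8]
```

View pics/w7.png

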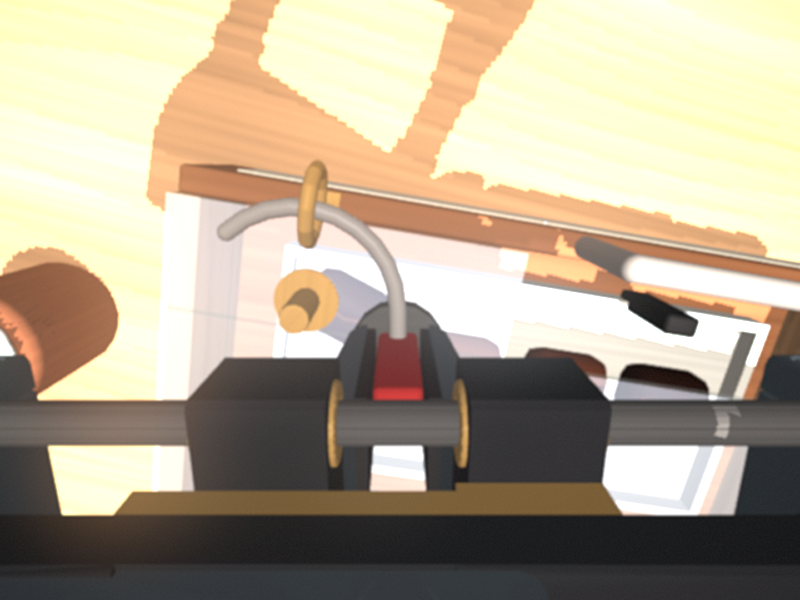

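The bar passes through the ring, with the tip at (224,233) on the far side. I'll measure the centring.

```bash
python3 - <<'E'
from arcfit import *
run("w7",lambda u,v:np.array([u,v])/1.25,[(255,214),(290,207),(345,220),(375,250),(393,286)],(222,234),[("eye",(314,204),.124),("flange",(306,299),.111),("posttop",(293,319),.138)],.126)
E
```

```text
arc centre [ 0.0352 -0.1103  0.0396] R=40: [ 0.0356 -0.1104] tip [ 0.0109 -0.1419] ang 231.88885632657852
eye [-0.0062 -0.1087  0.124 ]
flange [ 0.0357 -0.1091  0.111 ]
posttop [ 0.0362 -0.109   0.138 ]
```

Centred within about 1.5 mm, with the tip 52° past the eye. Lowering, releasing and checking.

```bash
python3 - <<'E'
from h import *
p=arm.current_ee_pos();F0=arm.current_force()[2]
for k in range(1,9):
    arm.move_l(p-[0,0,.0005*k],feed=.02)
    if arm.current_force()[2]-F0>3: break
st("down %d"%k)
p=arm.current_ee_pos();arm.grip(.03); arm.move_l(p+[0,0,.12],feed=.12)
arm.move_to(W((-.06,-.05,.33)),R(CY)); arm.grip(.09);arm.sleep(.5);st()
save("wrist","w8",(60,0,600,290),1.48); save("scene","sc8",(100,180,500,420),2)
E
```

```text
down 5 t91.6 w16.0 [ 0.635 -0.147  0.143] F [-2.4 -0.2  6.8]
 t97.6 w90.0 [ 0.527 -0.14   0.33 ] F [-0.7  0.2 -0.4]
```

View pics/w8.png

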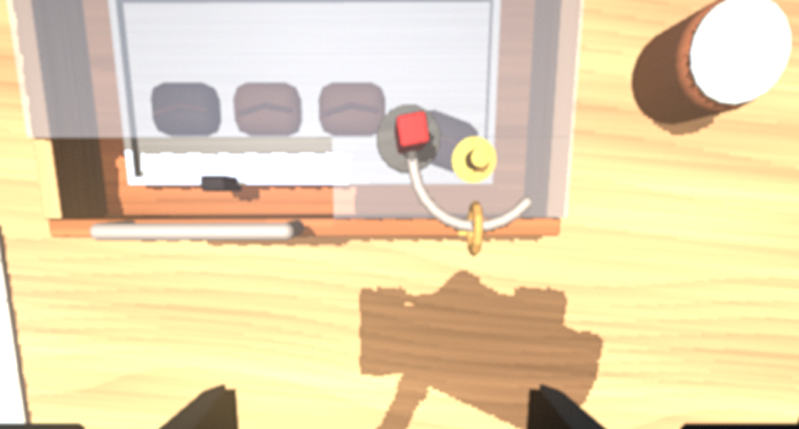

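View pics/sc8.png

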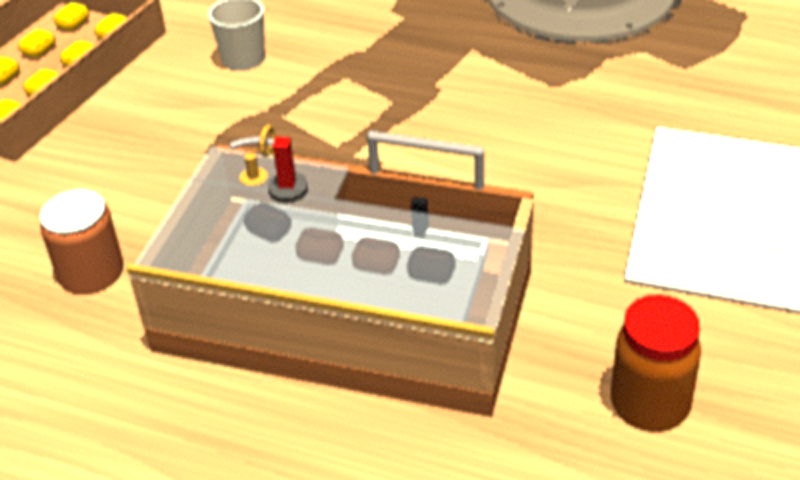

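```bash
python3 - <<'E'
from arcfit import *
run("w8",lambda u,v:np.array([u,v])/1.48+[60,0],[(414,170),(424,197),(445,218),(490,225),(512,215)],(530,202),[("eye",(475,228),.124),("flange",(474,159),.111),("bar",(193,231),.150),("trayL",(128,185),.063),("trayR",(490,184),.063)],.124)
arm.sign_off(); print(arm.current_t())
E
```

```text
arc centre [ 0.0366 -0.1114  0.0412] R=40: [ 0.0351 -0.111 ] tip [ 0.0102 -0.1437] ang 232.75767213654115
eye [-0.0057 -0.11    0.124 ]
flange [ 0.0365 -0.1096  0.111 ]
bar [-0.0061  0.0601  0.15  ]
trayL [0.0216 0.1316 0.063 ]
trayR [ 0.0223 -0.1291  0.063 ]
the job is handed in; nothing more can be done
the job is handed in; nothing more can be done
```

The case is restocked and locked, and I handed the job in at about 98 s of the 210 s allowed.

**What I did:** I opened the door, drew the tray out to its stop and set all four chocolates flat in one row. One chocolate was knocked aside partway through, and I found it again before picking it. I then pushed the tray home and the door shut, each until it pressed on its stop. The C-pin now stands on the roof with its bar round the post and through the eye.

**Last checks, from the final pictures:**
- **Door:** the bar is within 0.2 mm of its shut position.
- **Pin:** the arc centre is about 2 mm from the post, and the tip is about 53° past the eye.
- **Bystanders:** the arm never went near the jar, tin or cup except to pass close by the cup. All three are still standing in the last picture; I did not measure their positions.

**Readings that disagreed or are unclear:**
- **Tray front edge:** it read about 3 mm further in than in the first pictures (22 mm, against 18–20 mm). The tray had stopped hard when pushed home.
- **Tray travel:** when drawn out it stopped at about 137 mm by my measure, against the nominal 140 mm.
- **Right-hand chocolate:** through the roof it looks turned in the tray, but still flat and not stacked. I did not check it more closely.

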